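# Hold the probe boom at the set mark

### The job

Get the probe stand ready: slide its transport lock all the way to the end stop, away from the lock button, and only then push the lock button fully down to free the telescoping boom. Take the boom by its upright grip post, pull it out over the trough until its pointer lines up with the rider clip set on the scale, and finish while still gripping the post and holding the boom there, as its spring would draw it back. Leave the rider where it is set and do not disturb the tube rack, the bottles or the mixer.

Things in the scene. Friction and masses are not known exactly. Their poses are not given: they have to be found in the camera images.
- stand: Fixed probe stand: grey base 110 x 455 x 12 mm, white box sleeve (52 mm wide, top at 105 mm, y -180 to 0 mm), an aluminium boom that slides out of it, a steel trough below the boom's end. Origin on the table under the boom's axis, in line with the sleeve's open end; z up, y the way the boom extends, x across it, away from the robot. All parts of the stand share these axes.
- lock_grip (a point): Centre of the transport lock's upright black fin on top of the sleeve: 12 mm thick (stand x), 30 mm long (stand y), 34 mm tall; this point is 133 mm above the table, the fin's top at 150 mm. Its foot is a 34 x 36 mm block (z 106 to 116 mm) with a 48 mm steel fork that reaches under the button's head.
- transport_lock (a joint): Travel of the transport lock in m along the stand's -y (away from the button): 0 = fork fully under the button's head, so that the button cannot be pushed; 0.05 = end stop, button free. Starts at 0 to 0.012. Slides against about 2 N of friction and stays where left.
- button_top (a point): Centre of the top face of the round black lock button on the sleeve: head 28 mm across, 10 mm high, its top 125.5 mm above the table when up. It is pushed straight down.
- lock_button (a joint): How far the lock button is down, in m: 0 = up, boom locked; 0.010 = fully down, boom free (it frees at about 0.008). Pushes down against about 3 N of friction, no spring: it stays down.
- grip_post (a point): Upright round black grip post on the boom: 22 mm across, 52 mm tall; this point is its centre, 124 mm above the table (post from z = 98 to 150 mm). It stands 70 mm from the sleeve's open end with the boom home; the boom's top face around it is at 98 mm.
- boom (a joint): Extension of the boom in m along the stand's +y: 0 = home (start, locked by the button), 0.13 = fully out. Its spring draws it home with about 2 N at home, 4 N fully out.
- pointer (a point): Tip of the steel pointer that sticks out sideways (stand +x) from the boom beside the grip post, 98 mm above the table, ending next to the scale strip.
- rider_mark (a point): Inner end of the raised bright line across the middle of the rider, a dark steel clip 19 x 10 mm on the white scale strip (ticks every 10 mm, its top 98 mm above the table). The pointer is at the mark when the two have the same y in the stand's frame.
- rider (a joint): Set position of the rider along the stand's +y in m; the pointer lines up with it when the boom's extension has the same value. Set between 0.055 and 0.115. Held by about 4 N of friction; to be left alone.
- tube_rack: Bystander: orange tube rack 85 x 170 x 36 mm with three tubes standing to 58 mm, loose, between the robot and the stand. Origin under its centre.
- reagent_bottle: Bystander: white plastic bottle 48 mm across, 85 mm tall, loose, beyond the stand. Origin under its centre.
- small_bottle: Bystander: white plastic bottle 38 mm across, 75 mm tall, loose, beyond the stand. Origin under its centre.
- vortex_mixer: Bystander: grey vortex mixer 130 x 120 mm, 107 mm tall with a round black cup plate, fixed, to the robot's right of the stand. Origin under its centre.

How it is judged:
By the outcome, as a careful person would: the job done as asked, in the order asked, and still so for the second after the job is handed in, while the arm keeps its last pose, push and grip.
It also fails if it takes over 54 s, if anything falls off the work surface, if the arm or the gripper's body presses on something with over 40 N, if the wrist force passes 120 N, or if a joint passes its speed limit or range.

### The arm

A 7-joint arm with a two-finger parallel gripper is mounted at the origin on the work surface. World frame = base frame: x ahead of the robot, y to its left, z up, the work surface at z = 0. Lengths are in m, angles in rad, forces in N, time in s.
With the tool pointing down it reaches from about 0.4 to 0.85 m from the base axis. Payload 10.4 kg.
Tool frame: the origin (TCP) lies between the finger pads; the fingertips stand 22 mm ahead of it and the grasp point (between the pads) lies 3 mm ahead of it (r.nose_length is the distance from the TCP to the fingertips, in m); z points along the fingers, y is the line along which they close (so a half turn about z gives the same grasp; the last joint's range is limited). The gripper opens to 87 mm and grips with 3 to 60 N. Pads are 19 mm wide; open, the fingers measure 117 mm over their backs; the gripper's body (75 mm by 190 mm) begins 51 mm behind the grasp point.
Start: joints at [1.194, 0.332, -0.065, 1.46, 0.022, 1.35, -0.088], TCP at [0.217, -0.586, 0.245] pointing down, gripper open.
Joint ranges: [-2.6, 2.6], [-0.5, 2.12], [-1.47, 1.34], [0.16, 2.42], [-1.27, 4.41], [0.06, 2.06], [-2.6, 2.6]. Speed limits (rad/s): [2.22, 2.22, 2.79, 2.79, 3.14, 3.14, 3.14].

### API

Orientations are given as a unit quaternion [x, y, z, w].
In Python, from bench import readout, cams, r gives the robot as it stands. The module is installed in compiled form; this text tells all that it offers.
- The arm moves only by the tool step_arm, never from a script. Its argument "deltas" is a list that holds one entry, the list of rows, each a list of 7 numbers: the turn, a rotation vector about the tool's x, y, z in rad, then the shift along the tool's x, y, z in m, then the opening in per cent of the stroke, from 0 (shut) to 100 (fully open). A call has 1 to 20 rows; each row is the pose to reach, as a shift and turn from the pose commanded when the call began, along the tool's axes at that moment; what a row does not reach only later rows make up. A row lasts 1/8 s, in which the tool goes at most 62.5 mm and 10.7 degrees, less where a joint would pass 70% of its speed; a pose out of reach is approached as far as the arm can. A call with a gripper value outside its range is refused whole. The fingers move at their own pace and stop on an object; "squeeze" is the grip in N (left out, the last holds). Time passes only in rows, so rows that repeat a pose let the fingers close. It gives the time, the measured TCP pose, the force, the opening and the grip force at its end, in the units of the state.
- readout.read_state(): the state, without advancing time (a new reading comes with each control period).
- cams.camera(name): name is "scene" or "top"; returns a dict with "img" (400x640x3 uint8, red, green, blue), "fx", "fy", "cx", "cy" (pixels), "k1" (the pictures are not rectified: a ray, as slopes to the right and down, at radius r is drawn at 1 + k1 r^2 times it, then the intrinsics apply), "origin" and "rotation" of the camera in the world. Camera axes: x right, y up, looking along -z (the intrinsics and any distortion apply to the point x, -y, -z); pixel columns grow to the right and rows downward; lengths in m; the calibration is good to about 2 mm. A picture is of the moment at which its call begins. There is no depth.
- r.close_job(): hands the job in; it is judged then, once.
The state is a dict: "time": time; "joint_positions": joint angles; "joint_vel": joint speeds; "joint_torque": joint torques, N m; "ee_pos": TCP position; "eef_rot": TCP orientation; "ft_force": force on the tool from outside, world axes, zero at the start; "torque": the same for the moment, N m; "width": finger opening in m; "grip_force": force on a finger pad.
Only numpy, scipy, OpenCV 4.12 (cv2) and the standard library are available. Lean on these libraries where they do the work, as an engineer would, in place of code of your own. Each camera call takes 0.05 s, during which the arm holds its last target. There are 200 camera calls.

## Working session

There is one attempt and no reset: what is moved stays moved. The work goes in short steps, Python scripts to look and compute and a tool call to move; the robot and the scene stay as the last step left them, time stands still between calls to the robot, and variables do not carry over. Pictures are saved under pics/ and viewed, at most 10 in all, crops included, and the job is handed in when it is done.

Besides the shell and the picture viewer there is one more tool, called after ">>>" by a JSON object that holds its "method" and its "body", one argument or row to a line. step_arm: Moves the arm, as the interface text tells. Its arguments: {"type":"object","properties":{"deltas":{"type":"array"},"squeeze":{"type":"number"}},"required":["deltas"]}

```bash
mkdir -p pics; cat > h.py <<'E'
import numpy as np, cv2
from bench import readout, cams, r
from scipy.spatial.transform import Rotation as R
def snap(n,f):
    c=cams.camera(n); cv2.imwrite('pics/'+f,c['img'][:,:,::-1]); np.save('/tmp/'+n+'.npy',c,allow_pickle=True); return c
def load(n): return np.load('/tmp/'+n+'.npy',allow_pickle=True).item()
def ray(c,u,v):
    d=np.array([(u-c['cx'])/c['fx'],(v-c['cy'])/c['fy']]); s=d.copy()
    for _ in range(30): s=d/(1+c['k1']*(s@s))
    return np.array(c['origin']),np.array(c['rotation']).reshape(3,3)@np.array([s[0],-s[1],-1])
def atz(c,u,v,z):
    o,d=ray(c,u,v); return o+d*(z-o[2])/d[2]
def proj(c,p):
    q=np.array(c['rotation']).reshape(3,3).T@(np.array(p)-np.array(c['origin'])); s=np.array([q[0],-q[1]])/-q[2]
    s=s*(1+c['k1']*(s@s)); return np.array([c['fx']*s[0]+c['cx'],c['fy']*s[1]+c['cy']])
E
python3 - <<'E'
from h import *
for n in('scene','top'):
    c=snap(n,n+'0.png'); print(n,{k:v for k,v in c.items() if k!='img'})
print(readout.read_state())
E
```

```text
scene {'fx': 430.5947252841594, 'fy': 430.5947252841594, 'cx': 314.6972464042115, 'cy': 190.94221657472795, 'k1': -0.10403801328266886, 'origin': array([1.12235529, 0.24524709, 0.58961859]), 'rotation': array([0.20246255, 0.4073203 , 0.78779599, 0.41530299])}
top {'fx': 463.14856124428195, 'fy': 463.14856124428195, 'cx': 311.89484939196996, 'cy': 201.37070232745182, 'k1': -0.1299336443189058, 'origin': array([ 0.39200282, -0.1117841 ,  1.11893674]), 'rotation': array([ 0.06298181, -0.05948597, -0.70151126,  0.70737308])}
{'time': 0.1, 'joint_positions': array([ 1.19438469,  0.33282805, -0.06475367,  1.46086029,  0.02160241,
        1.34991019, -0.08851778]), 'joint_vel': array([-0.00033276, -0.00031855, -0.00071585, -0.00168998,  0.00099875,
       -0.00182914, -0.00072795]), 'joint_torque': array([ 1.35748938e-03, -6.24550009e+01,  2.46192893e-02, -3.90719032e+01,
       -6.16298849e-02,  3.66801862e-02,  1.72064978e-05]), 'ee_pos': array([ 0.21646128, -0.58597165,  0.24382011]), 'eef_rot': array([ 9.84388078e-01,  1.76010465e-01, -1.37003055e-04, -6.40531181e-04]), 'ft_force': array([ 0.11835296,  0.77253063, -0.38276282]), 'torque': array([ 0.02556996, -0.00325349, -0.01452361]), 'grip_force': 0.0, 'width': 0.0868811996773938}
```

View pics/top0.png

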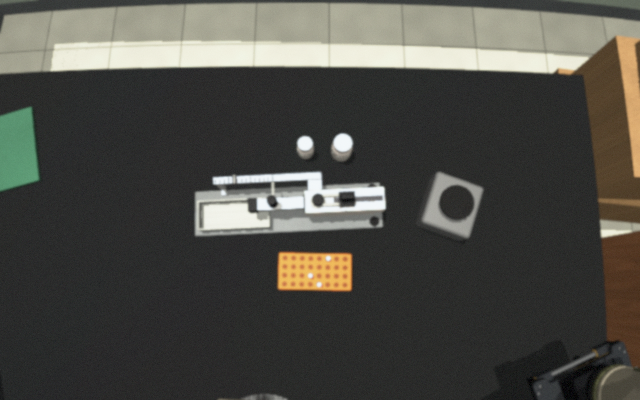

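View pics/scene0.png

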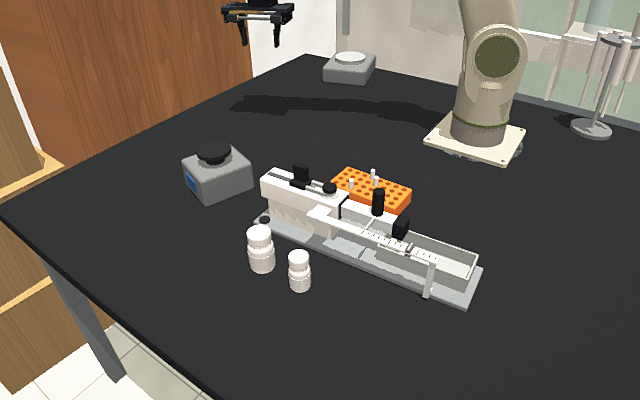

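The pictures show the stand with its lock fin at about (347,198) in the top view, the button at (318,200), the post at (272,201) and the rider near (234,180). I'll enlarge both views for precise pixels.

```bash
sed -i "s/np.array(c\['rotation'\]).reshape(3,3)/R.from_quat(c['rotation']).as_matrix()/" h.py
python3 - <<'E'
from h import *
t=load('top')['img'][160:245,190:390,::-1]; cv2.imwrite('pics/t1.png',cv2.resize(t,None,fx=4,fy=4,interpolation=cv2.INTER_CUBIC))
t=load('scene')['img'][155:305,250:490,::-1]; cv2.imwrite('pics/s1.png',cv2.resize(t,None,fx=3.33333,fy=3.33333,interpolation=cv2.INTER_CUBIC))
E
```

```text
(no output)
```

View pics/t1.png

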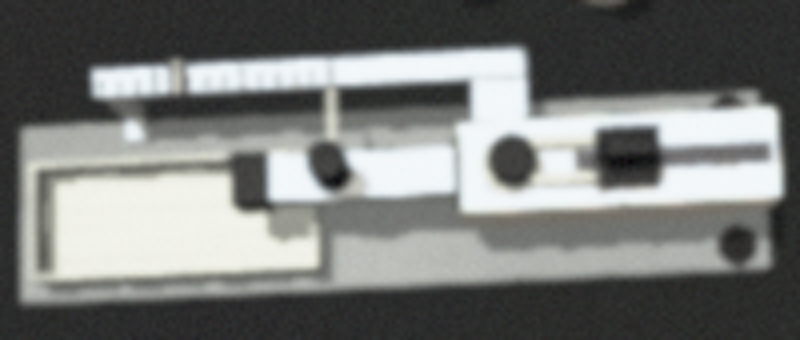

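View pics/s1.png

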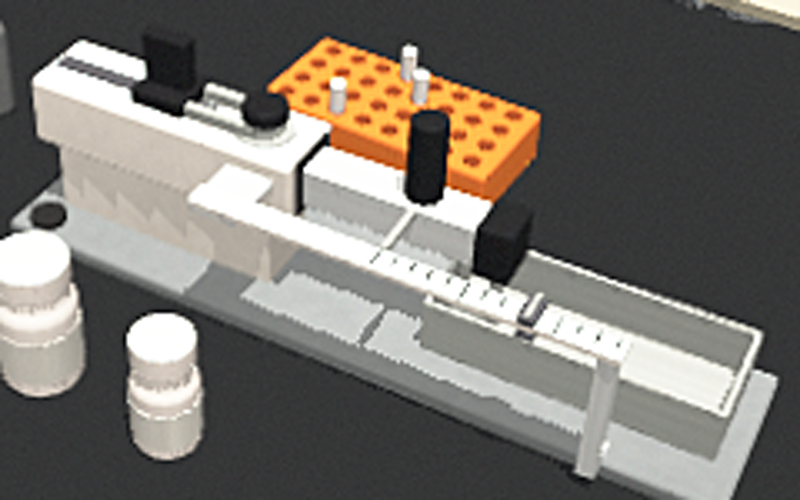

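Top crop (4x): the sleeve corners are at (459,123), (463,212), (778,106) and (783,197), the button at (513,161), the post top near (324,156), the pointer tip at (331,88) and the rider line at (178,92). Scene crop (3.33x): post top (430,120), button (266,107), fin top (168,33), pointer tip (382,248), rider about (525,318).

```bash
cat > fit.py <<'E'
from h import *
from scipy.optimize import least_squares
T,S=load('top'),load('scene')
t=lambda u,v:('t',190+(u+.5)/4-.5,160+(v+.5)/4-.5)
s=lambda u,v:('s',250+(u+.5)*.3-.5,155+(v+.5)*.3-.5)
# params: X,Y,yaw, yb(button y), yl(lock y), yr(rider y), xp(scale inner x)
def pts(p):
    X,Y,a,yb,yl,yr,xp=p
    L=[(t(459,123),.026,0,.105),(t(463,212),-.026,0,.105),(t(778,106),.026,-.18,.105),(t(783,197),-.026,-.18,.105),
     (s(330,126),-.026,0,.105),(s(299,160),.026,0,.105),(s(80,40),-.026,-.18,.105),(s(35,78),.026,-.18,.105),
     (t(513,161),0,yb,.1255),(s(266,107),0,yb,.1255),(s(168,33),0,yl,.150),(t(629,157),0,yl,.116),
     (t(324,156),0,.07,.150),(s(430,120),0,.07,.150),
     (t(331,88),xp,.07,.098),(s(382,248),xp,.07,.098),(t(178,92),xp,.07+yr,.098),(s(524,322),xp+.015,.07+yr,.1)]
    return L
def W(p,x,y,z): 
    c,n=np.cos(p[2]),np.sin(p[2]); return np.array([p[0]+c*x-n*y,p[1]+n*x+c*y,z])
def res(p):
    return np.concatenate([proj(T if m[0]=='t' else S,W(p,*q))-m[1:] for m,*q in pts(p)])
g=atz(T,305,199,.105); 
f=least_squares(res,[g[0],g[1],0,-.03,-.09,.08,.05],loss='soft_l1')
if __name__=='__main__':
    p=f.x; print(p.round(4)); print(res(p).reshape(-1,2).round(1).tolist())
    for n,q in dict(button=(0,p[3],.1255),fin=(0,p[4],.133),post=(0,.07,.124),goal=(0,.07+p[5],.124)).items(): print(n,W(p,*q).round(4))
    for n,u,v,z in(('rack',315,271,.036),('mixer',457,202,.107),('b1',342,140,.085),('b2',305,142,.075)): print(n,atz(T,u,v,z).round(3))
E
python3 fit.py
```

```text
[ 0.5696 -0.0884  0.0515 -0.0295 -0.0944  0.0859  0.0505]
[[-0.8, -0.5], [-0.9, 0.2], [-0.3, 0.3], [0.1, 0.5], [0.8, -1.0], [-3.3, 3.2], [0.0, -0.8], [-1.8, -0.1], [-0.5, -0.8], [-0.2, -1.8], [-0.1, -0.1], [-0.1, -0.3], [0.1, 0.4], [-0.1, -0.6], [-0.2, -0.4], [-0.2, 0.1], [0.3, 0.2], [0.3, -0.2]]
button [ 0.5711 -0.1179  0.1255]
fin [ 0.5745 -0.1827  0.133 ]
post [ 0.566  -0.0185  0.124 ]
goal [0.5616 0.0673 0.124 ]
rack [ 0.418 -0.114  0.036]
mixer [ 0.57  -0.432  0.107]
b1 [ 0.719 -0.175  0.085]
b2 [ 0.716 -0.088  0.075]
```

```bash
cat >> h.py <<'E'
def plan(*targets,yaw=.0515):
    s=readout.read_state(); q=R.from_quat(s['eef_rot']); G=R.from_matrix(np.array([[np.cos(yaw),np.sin(yaw),0],[np.sin(yaw),-np.cos(yaw),0],[0,0,-1]]))
    print('t',round(s['time'],2),'pos',s['ee_pos'].round(4),'turn',(q.inv()*G).as_rotvec().round(4),'w',round(s['width'],4),'F',np.round(s['ft_force'],1))
    for x in targets: print(x,q.inv().apply(np.array(x)-s['ee_pos']).round(4))
E
python3 -c "
from h import *
plan((.5745,-.1827,.22),(.5745,-.1827,.148))"
```

```text
t 0.1 pos [ 0.2165 -0.586   0.2438] turn [-1.300e-03  2.000e-04  3.024e-01] w 0.0869 F [ 0.1  0.8 -0.4]
(0.5745, -0.1827, 0.22) [ 0.4756 -0.2542  0.0241]
(0.5745, -0.1827, 0.148) [ 0.4756 -0.2541  0.0961]
```

>>> {"method": "step_arm", "body": {
  "deltas": [
    [[0,0,0.05,0.03,-0.016,0,65],[0,0,0.1,0.08,-0.043,0,65],[0,0,0.15,0.13,-0.07,0,65],[0,0,0.2,0.18,-0.096,0,65],[0,0,0.25,0.23,-0.123,0,65],[0,0,0.302,0.28,-0.15,0,65],[0,0,0.302,0.33,-0.176,0.005,65],[0,0,0.302,0.38,-0.203,0.01,65],[0,0,0.302,0.42,-0.224,0.015,65],[0,0,0.302,0.455,-0.243,0.02,65],[0,0,0.302,0.4756,-0.2542,0.024,65],[0,0,0.302,0.4756,-0.2542,0.024,65]]
  ]
}}

```text
time: 1.6
ee_pos: [0.5752, -0.1809, 0.2197]
eef_rot: [1.0, 0.028, -0.001, -0.001]
ft_force: [-0.9, 0.8, 0.1]
width: 0.0569
grip_force: 0.0
```

```bash
python3 -c "
from h import *
plan((.5745,-.1827,.148)); snap('scene','s2.png'); t=load('scene')['img'][80:305,200:490,::-1]; cv2.imwrite('pics/s2.png',cv2.resize(t,None,fx=2.5,fy=2.5,interpolation=cv2.INTER_CUBIC))"
```

```text
t 1.6 pos [ 0.5752 -0.1809  0.2197] turn [-0.0014  0.001   0.0038] w 0.0569 F [-0.9  0.8  0.1]
(0.5745, -0.1827, 0.148) [-0.0007  0.0019  0.0717]
```

View pics/s2.png

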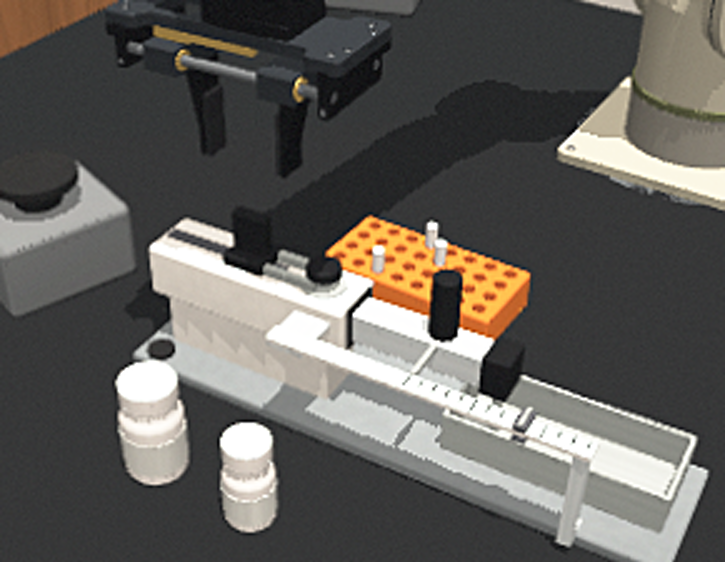

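The open fingers, at (210,150) and (290,170), straddle the fin at (252,235). I'll descend and grip.

>>> {"method": "step_arm", "body": {
  "deltas": [
    [[0,0,0.004,-0.001,0.002,0.02,65],[0,0,0.004,-0.001,0.002,0.04,65],[0,0,0.004,-0.001,0.002,0.06,65],[0,0,0.004,-0.001,0.002,0.071,65],[0,0,0.004,-0.001,0.002,0.071,65],[0,0,0.004,-0.001,0.002,0.071,20],[0,0,0.004,-0.001,0.002,0.071,20],[0,0,0.004,-0.001,0.002,0.071,20],[0,0,0.004,-0.001,0.002,0.071,20]]
  ],
  "squeeze": 15
}}

```text
time: 2.78
ee_pos: [0.574, -0.1849, 0.15]
eef_rot: [1.0, 0.024, 0.0, 0.0]
ft_force: [-0.3, 1.5, 2.3]
width: 0.0298
grip_force: 15.0
```

>>> {"method": "step_arm", "body": {
  "deltas": [
    [[0,0,0,0,0.008,0,20],[0,0,0,0,0.016,0,20],[0,0,0,0,0.024,0,20],[0,0,0,0,0.032,0,20],[0,0,0,0,0.036,0,20],[0,0,0,0,0.038,0,20],[0,0,0,0,0.038,0,20]]
  ],
  "squeeze": 25
}}

```text
time: 3.65
ee_pos: [0.5761, -0.2235, 0.15]
eef_rot: [1.0, 0.024, 0.001, 0.0]
ft_force: [3.3, 0.5, 4.8]
width: 0.03
grip_force: 25.0
```

>>> {"method": "step_arm", "body": {
  "deltas": [
    [[0,0,0,0,0.003,0,20],[0,0,0,0,0.006,0,20],[0,0,0,0,0.006,0,20]]
  ]
}}

```text
time: 4.03
ee_pos: [0.5763, -0.2247, 0.1497]
eef_rot: [1.0, 0.026, -0.0, -0.003]
ft_force: [-1.8, 15.0, 9.1]
width: 0.0301
grip_force: 25.0
```

>>> {"method": "step_arm", "body": {
  "deltas": [
    [[0,0,0,0,0.002,0,20],[0,0,0,0,0.004,0,20],[0,0,0,0,0.004,0,20]]
  ]
}}

```text
time: 4.4
ee_pos: [0.5765, -0.2251, 0.1494]
eef_rot: [1.0, 0.027, -0.001, -0.005]
ft_force: [-4.1, 24.5, 12.0]
width: 0.0296
grip_force: 25.0
```

>>> {"method": "step_arm", "body": {
  "deltas": [
    [[0,0,0,0,0.002,0,20],[0,0,0,0,0.003,0,20],[0,0,0,0,0.003,0,20]]
  ]
}}

```text
time: 4.78
ee_pos: [0.5766, -0.2253, 0.1493]
eef_rot: [1.0, 0.028, -0.002, -0.006]
ft_force: [-6.7, 32.3, 14.0]
width: 0.0298
grip_force: 25.0
```

>>> {"method": "step_arm", "body": {
  "deltas": [
    [[0,0,0,0,-0.005,0,20],[0,0,0,0,-0.009,0,20],[0,0,0,0,-0.009,0,60],[0,0,0,0,-0.009,0,60],[0,0,0,0,-0.009,0,60],[0,0,0,0,-0.009,0,60]]
  ]
}}

```text
time: 5.52
ee_pos: [0.5754, -0.2276, 0.1493]
eef_rot: [1.0, 0.024, -0.0, 0.0]
ft_force: [-0.2, -0.1, 0.0]
width: 0.0512
grip_force: 0.0
```

```bash
python3 -c "
from h import *
plan((.5711,-.1179,.2),(.5711,-.1179,.152))"
```

```text
t 5.53 pos [ 0.5754 -0.2276  0.1493] turn [ 0.0002  0.0006 -0.0044] w 0.0512 F [-0.2 -0.1  0. ]
(0.5711, -0.1179, 0.2) [ 0.0008 -0.1097 -0.0507]
(0.5711, -0.1179, 0.152) [ 0.0009 -0.1097 -0.0027]
```

>>> {"method": "step_arm", "body": {
  "deltas": [
    [[0,0,0,0,0,-0.025,60],[0,0,0,0,0,-0.05,60],[0,0,0,0,-0.04,-0.05,20],[0,0,0,0.001,-0.08,-0.05,0],[0,0,0,0.001,-0.11,-0.05,0],[0,0,0,0.001,-0.11,-0.035,0],[0,0,0,0.001,-0.11,-0.011,0],[0,0,0,0.001,-0.11,-0.011,0],[0,0,0,0.001,-0.11,-0.011,0]]
  ]
}}

```text
time: 6.65
ee_pos: [0.5717, -0.1179, 0.1611]
eef_rot: [1.0, 0.023, 0.0, 0.0]
ft_force: [0.6, 0.1, 0.3]
width: 0.001
grip_force: 0.0
```

```bash
python3 -c "
from h import *
snap('scene','s3.png'); snap('top','t3.png'); t=load('scene')['img'][120:280,220:460,::-1]; u=load('top')['img'][160:245,190:390,::-1]
a=cv2.resize(t,(600,400),interpolation=cv2.INTER_CUBIC); b=cv2.resize(u,(400,170),interpolation=cv2.INTER_CUBIC); o=np.zeros((580,600,3),np.uint8); o[:400]=a; o[410:580,:400]=b; cv2.imwrite('pics/c3.png',o); plan((.5711,-.1179,.1475))"
```

```text
t 6.75 pos [ 0.572  -0.1176  0.1615] turn [ 0.0004 -0.0013 -0.0043] w 0.0007 F [ 0.1 -0.2 -0.6]
(0.5711, -0.1179, 0.1475) [-0.0009  0.0002  0.014 ]
```

View pics/c3.png

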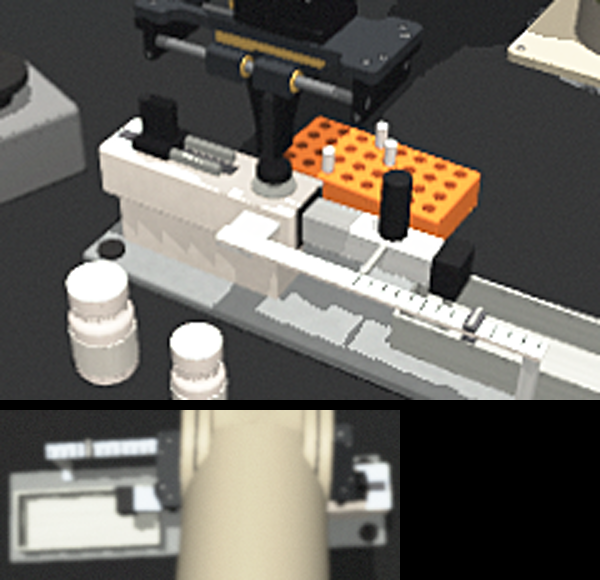

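The lock sits at the sleeve's far end, with its fork clear of the button at about (275,170), and the closed fingers are over the button. I'll press it now.

>>> {"method": "step_arm", "body": {
  "deltas": [
    [[0,0,0,-0.001,0,0.006,0],[0,0,0,-0.001,0,0.012,0],[0,0,0,-0.001,0,0.016,0],[0,0,0,-0.001,0,0.02,0],[0,0,0,-0.001,0,0.023,0],[0,0,0,-0.001,0,0.024,0],[0,0,0,-0.001,0,0.024,0]]
  ]
}}

```text
time: 7.62
ee_pos: [0.5708, -0.1174, 0.1379]
eef_rot: [1.0, 0.024, 0.0, 0.0]
ft_force: [-5.4, -0.2, 12.7]
width: 0.0009
grip_force: 6.6
```

>>> {"method": "step_arm", "body": {
  "deltas": [
    [[0,0,0,0,0,0.002,0],[0,0,0,0,0,0.003,0],[0,0,0,0,0,0.003,0]]
  ]
}}

```text
time: 8.0
ee_pos: [0.5714, -0.1177, 0.1375]
eef_rot: [1.0, 0.024, 0.001, 0.001]
ft_force: [-12.5, -0.9, 34.4]
width: 0.0005
grip_force: 17.2
```

>>> {"method": "step_arm", "body": {
  "deltas": [
    [[0,0,0,0,0,-0.02,0],[0,0,0,0,0,-0.06,0],[0,0,0,0,-0.03,-0.06,60],[0,0,0,0,-0.07,-0.06,60],[0,0,0,0,-0.099,-0.06,60],[0,0,0,0,-0.099,-0.06,60],[0,0,0,0,-0.099,-0.06,60]]
  ]
}}

```text
time: 8.88
ee_pos: [0.5657, -0.0191, 0.1933]
eef_rot: [1.0, 0.024, -0.0, 0.0]
ft_force: [-0.0, -0.6, 0.6]
width: 0.0426
grip_force: 0.0
```

```bash
python3 -c "
from h import *
plan((.566,-.0185,.134))
snap('scene','s4.png'); t=load('scene')['img'][80:280,230:490,::-1]
cv2.imwrite('pics/c4.png',cv2.resize(t,(780,600),interpolation=cv2.INTER_CUBIC))"
```

```text
t 8.88 pos [ 0.5657 -0.0191  0.1933] turn [ 0.0004  0.0003 -0.0043] w 0.0426 F [-0.  -0.6  0.6]
(0.566, -0.0185, 0.134) [ 0.0003 -0.0006  0.0593]
```

View pics/c4.png

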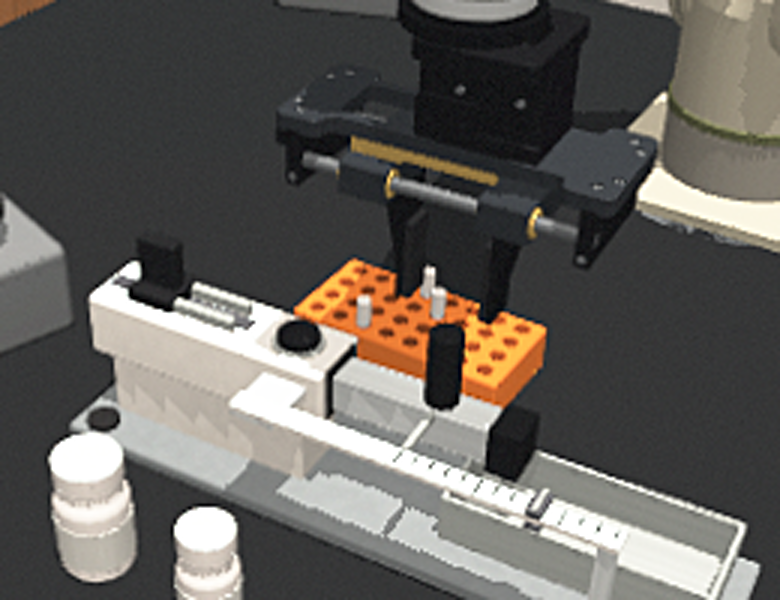

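The button at (298,335) is now flush and down, the lock is still at its end, and the fingers straddle the post at (445,350). I'll descend and grip.

>>> {"method": "step_arm", "body": {
  "deltas": [
    [[0,0,0,0,0,0.02,60],[0,0,0,0,0,0.04,60],[0,0,0,0,0,0.058,60],[0,0,0,0,0,0.058,60],[0,0,0,0,0,0.058,10],[0,0,0,0,0,0.058,10],[0,0,0,0,0,0.058,10],[0,0,0,0,0,0.058,10]]
  ],
  "squeeze": 30
}}

```text
time: 9.93
ee_pos: [0.5659, -0.0186, 0.1359]
eef_rot: [1.0, 0.024, 0.0, 0.0]
ft_force: [-0.4, -1.3, 2.2]
width: 0.0212
grip_force: 30.0
```

>>> {"method": "step_arm", "body": {
  "deltas": [
    [[0,0,0,0,-0.006,0,10],[0,0,0,0,-0.016,0,10],[0,0,0,0,-0.028,0,10],[0,0,0,0,-0.04,0,10],[0,0,0,0,-0.052,0,10],[0,0,0,0,-0.064,0,10],[0,0,0,0,-0.074,0,10],[0,0,0,0,-0.081,0,10],[0,0,0,0,-0.081,0,10],[0,0,0,0,-0.081,0,10]]
  ]
}}

```text
time: 11.18
ee_pos: [0.5613, 0.0637, 0.1358]
eef_rot: [1.0, 0.024, -0.0, 0.0]
ft_force: [-3.8, -2.7, 7.0]
width: 0.021
grip_force: 30.0
```

```bash
python3 -c "
from h import *
plan((.5616,.0673,.136))
snap('scene','s5.png'); snap('top','t5.png'); t=load('scene')['img'][205:265,330:450,::-1]; u=load('top')['img'][168:193,205:285,::-1]
o=np.zeros((600,720,3),np.uint8); o[:360]=cv2.resize(t,(720,360),interpolation=cv2.INTER_CUBIC); o[375:600]=cv2.resize(u,(720,225),interpolation=cv2.INTER_CUBIC); cv2.imwrite('pics/c5.png',o)"
```

```text
t 11.18 pos [0.5613 0.0637 0.1358] turn [ 0.0002  0.0008 -0.0026] w 0.021 F [-3.8 -2.7  7. ]
(0.5616, 0.0673, 0.136) [ 0.0005 -0.0036 -0.0002]
```

View pics/c5.png

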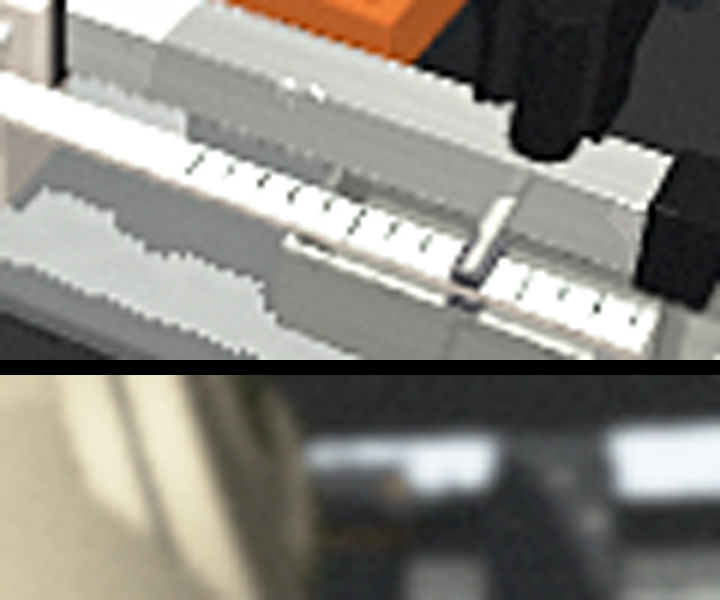

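The scene view shows the pointer arriving at the rider, near (500,215) in the 6x crop, with ticks at 0, 50 and 100 mm at x = 195, 355 and 523. I'll compare this with the first picture at high zoom before the final adjustment.

```bash
python3 -c "
from h import *
b=cv2.imread('pics/scene0.png')
a=np.mean([cams.camera('scene')['img'][:,:,::-1].astype(float) for _ in range(6)],0).astype(np.uint8)
f=lambda i:cv2.resize(i[225:265,385:435],(750,600),interpolation=cv2.INTER_CUBIC)[100:400]
cv2.imwrite('pics/a6.png',a)
cv2.imwrite('pics/c6.png',np.vstack([f(b),f(a)]))
from fit import f as F,W
S=load('scene');k=lambda q:((q-[385,225]+.5)*15-.5-[0,100]).round(0)
for e in(.0823,.0859): print(e,[k(proj(S,W(F.x,x,.07+e,.098))).tolist() for x in(.03,.0505)])
print(readout.read_state()['ee_pos'])"
```

```text
0.0823 [[428.0, 109.0], [359.0, 217.0]]
0.0859 [[458.0, 120.0], [389.0, 229.0]]
[0.56132586 0.06358535 0.13584706]
```

View pics/c6.png

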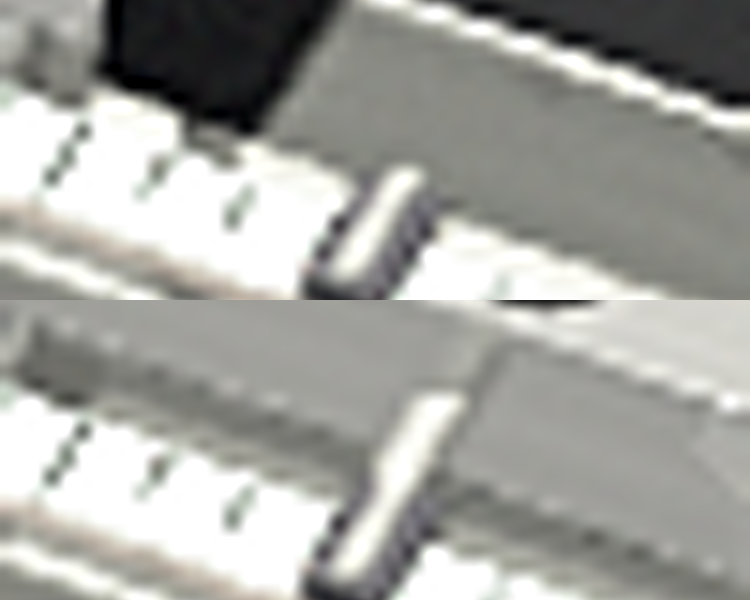

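The averaged crop shows the pointer, from (440,395) to (395,470), nearly continuous with the rider line, whose inner end is at about (407,480). The pointer is 1 to 3 mm short, depending on how high the mark stands. I'll refine this with strip orthoprofiles from both views, using the ticks as the ruler.

```bash
cat > prof.py <<'E'
from h import *
from fit import f as F,W
p=F.x
def strip(c,img,x0,x1,ys,z=.098):
    g=cv2.cvtColor(img,cv2.COLOR_BGR2GRAY).astype(np.float32); P=[]
    for x in np.arange(x0,x1,.0005):
        q=np.array([proj(c,W(p,x,y,z)) for y in ys]).astype(np.float32)
        P.append(cv2.remap(g,q[:,:1],q[:,1:],cv2.INTER_CUBIC)[:,0])
    return np.array(P)
ys=np.arange(.06,.2,.0005)
for n in('top','scene'):
    o=strip(load(n),cv2.imread(f'pics/{n}0.png'),.04,.085,ys); cv2.imwrite(f'/tmp/o_{n}.png',o)
    print(n,'x-profile',[int(v) for v in np.median(o,1)[::4]])
    a=[i for i in range(len(o)) if np.median(o[i])>.85*np.median(o,1).max()]; a=a[2:-2]
    print('strip x',.04+a[0]*.0005,.04+a[-1]*.0005)
    m=o[a].mean(0); print(' '.join(f'{(y-.07)*1e3:.0f}:{v:.0f}' for y,v in zip(ys[::2],m[::2])))
E
python3 prof.py
```

```text
top x-profile [46, 44, 45, 50, 83, 142, 200, 228, 233, 235, 239, 242, 234, 199, 134, 76, 49, 43, 43, 43, 44, 43, 43]
strip x 0.0535 0.0645
-10:244 -9:244 -8:244 -7:244 -6:243 -5:242 -4:238 -3:233 -2:228 -1:222 0:220 1:222 2:228 3:234 4:238 5:241 6:242 7:241 8:239 9:236 10:234 11:234 12:236 13:238 14:240 15:241 16:241 17:239 18:236 19:234 20:234 21:236 22:238 23:240 24:241 25:240 26:239 27:236 28:233 29:229 30:228 31:230 32:234 33:237 34:240 35:242 36:241 37:239 38:236 39:234 40:234 41:234 42:237 43:239 44:241 45:241 46:239 47:236 48:232 49:227 50:225 51:226 52:230 53:235 54:238 55:241 56:242 57:240 58:237 59:234 60:232 61:233 62:235 63:238 64:240 65:241 66:240 67:238 68:235 69:232 70:231 71:231 72:234 73:237 74:240 75:240 76:241 77:240 78:232 79:224 80:205 81:181 82:161 83:149 84:151 85:161 86:175 87:187 88:187 89:186 90:188 91:192 92:204 93:218 94:230 95:235 96:235 97:232 98:227 99:221 100:217 101:219 102:226 103:234 104:239 105:241 106:242 107:240 108:236 109:232 110:231 111:233 112:236 113:239 114:240 115:242 116:241 117:239 118:237 119:235 120:234 121:235 122:236 123:238 124:240 
[... 624 characters left out ...]
 51:202 52:254 53:258 54:254 55:253 56:252 57:254 58:255 59:236 60:212 61:226 62:251 63:256 64:251 65:246 66:247 67:253 68:256 69:241 70:216 71:228 72:253 73:254 74:252 75:254 76:255 77:253 78:255 79:252 80:198 81:129 82:130 83:168 84:185 85:170 86:134 87:110 88:101 89:86 90:132 91:225 92:255 93:248 94:250 95:254 96:252 97:251 98:252 99:234 100:205 101:225 102:254 103:255 104:254 105:252 106:250 107:251 108:254 109:242 110:222 111:231 112:250 113:253 114:252 115:250 116:251 117:255 118:256 119:236 120:203 121:224 122:255 123:254 124:253 125:251 126:249 127:250 128:251 129:245[ WARN:0@1.223] global loadsave.cpp:1063 imwrite_ Unsupported depth image for selected encoder is fallbacked to CV_8U.
```

```bash
cat >> prof.py <<'E'
print('----')
def peak(n,f,lo,hi,x0=.03,x1=.045):
    y=np.arange(.07+lo,.07+hi,.0005); o=strip(load(n),cv2.imread(f),x0,x1,y)
    for i in range(0,len(o),8): print(n,f,round(x0+i*.0005,3),' '.join(f'{(a-.07)*1e3:.0f}:{v:.0f}' for a,v in zip(y[::2],o[i:i+8].mean(0)[::2])))
peak('top','pics/top0.png',-8,9); peak('scene','pics/scene0.png',-8,9); peak('scene','pics/a6.png',74,91)
peak('scene','pics/scene0.png',78,92,.046,.07)
print(readout.read_state()['ee_pos'])
E
python3 prof.py 2>/dev/null| sed 1,/----/d
python3 prof.py >/tmp/out 2>/tmp/err; tail -5 /tmp/err; sed -n '/----/,$p' /tmp/out
```

```text
File "prof.py", line 8, in strip
    P.append(cv2.remap(g,q[:,:1],q[:,1:],cv2.INTER_CUBIC)[:,0])
             ~~~~~~~~~^^^^^^^^^^^^^^^^^^^^^^^^^^^^^^^^^^^
cv2.error: OpenCV(4.12.0) /io/opencv/modules/imgproc/src/imgwarp.cpp:1713: error: (-215:Assertion failed) dst.cols < SHRT_MAX && dst.rows < SHRT_MAX && src.cols < SHRT_MAX && src.rows < SHRT_MAX in function 'remap'

----
```

```bash
sed -i 's/np.arange(.07+lo,.07+hi,.0005)/np.arange(.07+lo\/1e3,.07+hi\/1e3,.0005)/' prof.py; python3 prof.py >/tmp/out 2>/tmp/err; tail -1 /tmp/err; sed -n '/----/,$p' /tmp/out
```

```text
[ WARN:0@1.518] global loadsave.cpp:1063 imwrite_ Unsupported depth image for selected encoder is fallbacked to CV_8U.
----
top pics/top0.png 0.03 -8:112 -7:115 -6:124 -5:138 -4:153 -3:173 -2:187 -1:199 -0:206 1:202 2:190 3:173 4:152 5:137 6:122 7:115 8:110
top pics/top0.png 0.034 -8:83 -7:87 -6:97 -5:113 -4:130 -3:155 -2:173 -1:189 -0:196 1:191 2:177 3:155 4:133 5:117 6:98 7:89 8:82
top pics/top0.png 0.038 -8:52 -7:57 -6:72 -5:91 -4:113 -3:142 -2:162 -1:180 -0:188 1:182 2:168 3:143 4:116 5:94 6:71 7:61 8:52
top pics/top0.png 0.042 -8:47 -7:52 -6:67 -5:87 -4:112 -3:141 -2:161 -1:180 -0:187 1:180 2:165 3:139 4:113 5:90 6:66 7:54 8:45
scene pics/scene0.png 0.03 -8:173 -7:173 -6:173 -5:169 -4:166 -3:176 -2:211 -1:246 -0:260 1:254 2:209 3:148 4:129 5:142 6:154 7:163 8:172
scene pics/scene0.png 0.034 -8:171 -7:168 -6:168 -5:167 -4:160 -3:171 -2:211 -1:244 -0:258 1:248 2:205 3:148 4:132 5:149 6:157 7:153 8:156
scene pics/scene0.png 0.038 -8:168 -7:172 -6:179 -5:182 -4:169 -3:174 -2:209 -1:241 -0:257 1:249 2:206 3:148 4:134 5:176 6:208 7:203 8:188
scene pics/scene0.png 0.042 -8:201 -7:203 -
[... 868 characters left out ...]
5:236 86:174 87:123 88:109 89:84 90:125 91:232
scene pics/scene0.png 0.054 78:260 79:250 80:175 81:105 82:143 83:219 84:259 85:246 86:184 87:129 88:107 89:90 90:123 91:219
scene pics/scene0.png 0.058 78:258 79:253 80:198 81:124 82:129 83:176 84:200 85:182 86:144 87:122 88:113 89:90 90:136 91:232
scene pics/scene0.png 0.062 78:256 79:262 80:239 81:152 82:82 83:66 84:62 85:58 86:53 87:61 88:59 89:63 90:137 91:235
scene pics/scene0.png 0.066 78:204 79:209 80:208 81:197 82:179 83:167 84:155 85:153 86:159 87:166 88:174 89:168 90:176 91:190
scene pics/scene0.png 0.07 78:233 79:231 80:221 81:220 82:228 83:208 84:163 85:135 86:130 87:127 88:144 89:160 90:164 91:135
[0.56132586 0.06358535 0.13584706]
```

Tick-calibrated, the rider is at about 85.2 mm and the boom at about 82.7 mm, so it needs 2.5 mm more.

>>> {"method": "step_arm", "body": {
  "deltas": [
    [[0,0,0,0,-0.0015,0,10],[0,0,0,0,-0.0025,0,10],[0,0,0,0,-0.0025,0,10],[0,0,0,0,-0.0025,0,10]]
  ]
}}

```text
time: 12.08
ee_pos: [0.5612, 0.0659, 0.1358]
eef_rot: [1.0, 0.024, -0.0, 0.0]
ft_force: [-4.5, -2.6, 7.4]
width: 0.0209
grip_force: 30.0
```

```bash
cat >> prof.py <<'E'
print('====')
a=np.mean([cams.camera('scene')['img'][:,:,::-1].astype(float) for _ in range(6)],0).astype(np.uint8); cv2.imwrite('pics/a7.png',a)
peak('scene','pics/a7.png',76,94,.03,.054)
f=lambda i:cv2.resize(i[225:265,385:435],(750,600),interpolation=cv2.INTER_CUBIC)
g=cv2.resize(a[60:300,200:500],(375,300)); w=np.zeros((600,375,3),np.uint8); w[:300]=g
cv2.imwrite('pics/c7.png',np.hstack([cv2.resize(f(a),(425,340)),np.vstack([g,w])[:340]]))
plan()
E
python3 prof.py >/tmp/out 2>/tmp/err; sed -n '/====/,$p' /tmp/out
```

```text
====
scene pics/a7.png 0.03 76:161 77:160 78:159 79:159 80:156 81:150 82:166 83:208 84:242 85:256 86:251 87:218 88:166 89:139 90:149 91:160 92:161 93:159
scene pics/a7.png 0.034 76:163 77:162 78:161 79:161 80:161 81:157 82:162 83:193 84:234 85:254 86:250 87:216 88:164 89:140 90:152 91:163 92:163 93:160
scene pics/a7.png 0.038 76:136 77:136 78:135 79:137 80:137 81:131 82:141 83:187 84:238 85:260 86:258 87:228 88:178 89:138 90:126 91:124 92:119 93:122
scene pics/a7.png 0.042 76:128 77:131 78:130 79:123 80:112 81:112 82:151 83:217 84:253 85:232 86:184 87:152 88:139 89:121 90:108 91:112 92:126 93:132
scene pics/a7.png 0.046 76:167 77:161 78:162 79:160 80:137 81:117 82:151 83:215 84:248 85:220 86:154 87:117 88:113 89:96 90:91 91:120 92:154 93:171
scene pics/a7.png 0.05 76:241 77:245 78:260 79:239 80:138 81:85 82:147 83:222 84:256 85:237 86:174 87:125 88:111 89:86 90:123 91:223 92:261 93:243
t 12.38 pos [0.5612 0.0659 0.1358] turn [ 0.0003  0.0009 -0.003 ] w 0.0216 F [-4.  -3.9  6.5]
```

View pics/c7.png

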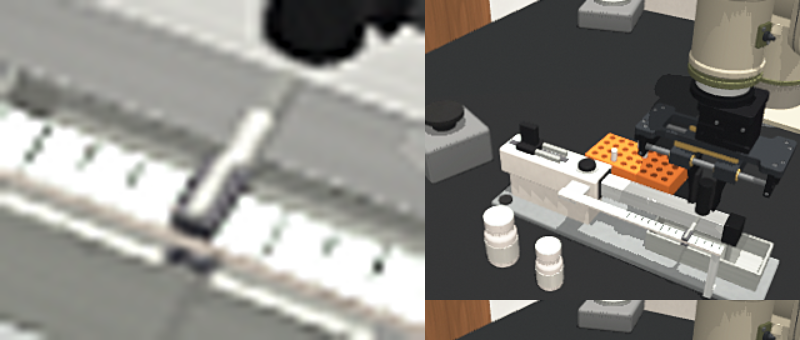

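The pointer reads about 85.2 mm against the rider's 85.1 to 85.2 mm. The rider has not moved, the button is down, and the lock is at its stop. I'm handing it in.

```bash
python3 -c "
from bench import r
print(r.close_job())"
```

```text
the job is handed in; nothing more can be done
None
```

I slid the lock to its end stop and pressed the button fully down. The boom is now held by its post at about 85.2 mm, in line with the rider to within the roughly 1 mm I could measure. I handed the job in with no verdict returned.

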